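Clear the doorway and shut the fittings cabinet on its roller catch

ROBOT

A 6-joint arm with a two-finger parallel gripper is mounted at the origin on the work surface. World frame = base frame: x ahead of the robot, y to its left, z up, the work surface at z = 0. Lengths are in m, angles in degrees, forces in N, time in s.
With the tool pointing down it reaches from about 0.35 to 0.975 m from the base axis. Payload 7.1 kg.
Tool frame: the origin (TCP) lies midway between the tips of the shut fingers; the grasp point (between the pads) lies 19 mm behind it; x points along the fingers, y is the direction in which the jaws open and shut, and the axes are right-handed (so a half turn about x gives the same grasp; the last joint's range is limited). The gripper opens to 88 mm and grips with 3 to 60 N. Pads are 20 mm wide; open, the fingers measure 115 mm over their backs; the gripper's body (75 mm by 178 mm) begins 61 mm behind the grasp point.
Start: joints at [71.505, 24.242, 93.386, -0, 62.372, -1.089], TCP at [0.187, 0.596, 0.223] pointing down, gripper open.
Joint ranges: [-172.04, 172.04], [-51.8, 120.97], [4.93, 147.93], [-75.15, 255.16], [6.16, 154.13], [-145.62, 145.62]. Speed limits (degrees/s): [136.94, 136.94, 172.46, 180, 180, 180].

INTERFACE

Orientations are given as [roll, pitch, yaw] about the fixed x, y, z axes, in that order (R = Rz(yaw) Ry(pitch) Rx(roll)).
In Python, from plant import robot gives the robot as it stands.
- The arm moves only by the tool carry_out, never from a script. Its argument "increments" is a list of rows, each a list of 3 entries, a list of its own where there are three numbers: the shift along the tool's x, y, z in m, then the turn, a rotation vector about the tool's x, y, z in rad, then the opening, from 0 (shut) to 1 (fully open). In form: [[[x, y, z], [rx, ry, rz], claw], ...]. A call has 1 to 20 rows; each row shifts and turns the commanded pose from where the row before left it, along the tool's axes as they then stand; what a row does not reach is not made up. A row lasts 1/10 s, in which the tool goes at most 50 mm and 8.59 degrees, less where a joint would pass 70% of its speed; a pose out of reach is approached as far as the arm can. A call is refused whole if a number of a shift passes 0.05 or a number of a turn 0.15, either way. A call with a gripper value outside its range is refused whole. The fingers move at their own pace and stop on an object; the grip force is fixed at half the most. Time passes only in rows, so rows that do not move let the fingers close. It gives the time, the measured TCP pose, the force and the opening at its end, in the units of the state.
- robot.state(): the state, without advancing time (a new reading comes with each control period).
- robot.snapshot(name): name is "scene" or "top" or "wrist"; returns (picture, depth): 480x640x3 uint8, red, green, blue; 480x640 float32, m along the optical axis (not along the pixel's ray), 0 where there is no reading.
- robot.calibration(name): a dict with "mtx" (3x3 intrinsics, pixels), "position" and "attitude" of the camera in the world. Camera axes: x right, y down, z forward; pixel columns grow to the right and rows downward; lengths in m; the calibration is good to about 2 mm. A picture is of the moment at which its call begins: read the wrist's pose just before it. calibration takes no time and is no camera call; for the wrist camera it gives the pose at the moment of the call.
- robot.sign_off(): hands the job in, once; it reports no verdict.
The state is a dict: "clock": time; "joint_positions": joint angles; "dq": joint speeds; "tau": joint torques, N m; "ee_pos": TCP position; "orientation": TCP orientation; "contact_force": force on the tool from outside, world axes, zero at the start; "moment": the same for the moment, N m; "opening": opening from 0.0 (shut) to 1.0 (fully open).
Only numpy, scipy, OpenCV 4.12 (cv2) and the standard library are available. Lean on these libraries where they do the work, as an engineer would, in place of code of your own. Each camera call takes 0.05 s, during which the arm holds its last target.

TASK

The little steel cabinet has been left open, with a long galvanized pipe nipple standing in the way of its door. Stand the nipple upright in the fittings tray, and push the cabinet door fully shut until its roller catch snaps home. Leave everything else where it is.

Things in the scene. Friction and masses are not known exactly. Their poses are not given: they have to be found in the camera images.
- cabinet: Grey sheet-steel cabinet fixed to the bench, 160 mm deep, 210 mm wide, 180 mm high, nothing on top. Origin: centre of its underside, on the bench. Its open front looks along its own -x; its own z is up. The closed door lies over the front, from 80 to 94 mm along -x. Inside, on the wall opposite the hinge, is a double roller catch; the door carries the strike.
- door (a joint): Angle of the cabinet door in rad: 0 is fully shut against the cabinet, positive is open, the free edge swinging out from the cabinet's front, clockwise seen from above (starts between about 1.1 and 1.4). The hinge turns easily (about 0.04 N m) and the door stays where it is left. From about 0.08 rad on, the strike meets the catch's spring rollers and about 10 N at door_push is needed to push it past them; below about 0.03 rad they pull it shut and hold it.
- door_hinge (a point): Point on the door's vertical hinge line, at the door's top edge (178 mm above the bench). The hinge line lies in the plane of the door's outer face, at cabinet x = -94 mm, y = +103 mm. The point turns with the door: its own -y runs along the door's outer face to the free edge, its own -x points straight out of the outer face, z is up. The door is a flat pan 206 mm wide (from the hinge along -y), 176 mm high, 14 mm thick (from the outer face along +x).
- door_push (a point): Point on the door's outer face 170 mm from the hinge line and 132 mm above the bench (46 mm below the door's top edge), where the bare face can be pushed; same axes as door_hinge. A small round knob stands 24 mm out of the face below it, 176 mm from the hinge line, centred 67 mm above the bench, 24 mm in diameter.
- nipple_mid (a point): Galvanized steel pipe nipple, a plain tube with threaded ends, 42 mm in diameter and 165 mm long, about 0.44 to 0.66 kg, standing upright on the bench in the sweep of the door. The point is at its centre, 82.5 mm above its lower end; its own z runs along the tube. Grip it across the outside.
- tray: Shallow open galvanized tray fixed to the bench, 200 mm (its x) by 260 mm (its y), 30 mm high outside, walls and floor 4 mm. Origin: centre of its underside. The half at its own -y holds the pipe cap and the banjo fitting; the half at +y is clear.
- tray_clear (a point): Point on the tray's inner floor (4 mm above the bench) in the middle of its clear half; same axes as the tray.
- cap: Chrome pipe cap, 60 mm in diameter, 42 mm high, lying in the tray. Bystander. Origin: centre of its underside.
- banjo: Brass banjo fitting, round eye 52 mm in diameter and 24 mm high with a barbed stem, 106 mm long in all, lying in the tray. Bystander. Origin: under the centre of the eye; the stem points along its +x.
- coupling: Orange plastic pipe coupling, 58 mm in diameter, 85 mm high, standing on the bench just outside the sweep of the door. Bystander. Origin: centre of its underside.
- tee: Black iron pipe tee lying on the bench, 100 mm long, 54 mm high. Bystander. Origin: on the bench under the crossing of its axes.
- clamp: Black C-clamp lying on the bench, about 180 by 90 mm, 18 mm high. Bystander. Origin: on the bench under the middle of its spine.
- paste: Jar of thread paste, 66 mm in diameter, 85 mm high, standing on the bench. Bystander. Origin: centre of its underside.
- wrench: Steel wrench 200 mm long lying on the bench. Bystander. Origin: on the bench under its middle.

How it is judged:
By the outcome, as a careful person would: the job done as asked, in the order asked, and still so for the second after the job is handed in, with the robot touching nothing.
It also fails if it takes over 61 s, if anything falls off the work surface, if the arm or the gripper's body presses on something with over 40 N, if the wrist force passes 120 N, or if a joint passes its speed limit or range.

## Working session

There is one attempt and no reset: what is moved stays moved. The work goes in short steps, Python scripts to look and compute and a tool call to move; the robot and the scene stay as the last step left them, time stands still between calls to the robot, and variables do not carry over. Pictures are saved under pics/ and viewed, and the job is handed in when it is done.

Besides the shell and the picture viewer there is one more tool, called after "Emit:" as name(argument=value, ...), one argument or row to a line, values as JSON. carry_out: Moves the arm, as the interface text tells. Its arguments: {"type":"object","properties":{"increments":{"type":"array","items":{"type":"array"}}},"required":["increments"]}

```bash
ls; mkdir -p pics; python3 - <<'E'
from plant import robot
import cv2,numpy as np
print(robot.state())
for n in ("scene","top"):
    c=robot.calibration(n);print(n,c)
    p,d=robot.snapshot(n);cv2.imwrite(f"pics/{n}0.png",p[:,:,::-1]);np.savez(f"{n}0.npz",p=p,d=d,**{k:np.array(v) for k,v in c.items()})
E
```

```text
pics
{'clock': 0.0, 'joint_positions': array([ 7.15044682e+01,  2.42840379e+01,  9.34323210e+01,  3.99080619e-04,
        6.23731996e+01, -1.08928315e+00]), 'dq': array([-0.01052977,  0.05120457, -0.03765254, -0.02958841,  0.0023266 ,
        0.04302373]), 'tau': array([-1.80122373e-03, -5.44649506e+01, -2.73658633e+01,  6.43093348e-02,
        2.30150786e-02, -1.29449654e-04]), 'ee_pos': array([0.18676469, 0.59584368, 0.2218999 ]), 'orientation': array([ -91.31530261,   89.91044084, -108.72173658]), 'contact_force': array([1.58442834, 0.04011146, 0.15154969]), 'moment': array([-5.57465547e-03,  6.89483172e-06, -4.46144662e-02]), 'opening': 0.999846893974498}
scene {'mtx': array([[490.27164786,   0.        , 328.78762669],
       [  0.        , 490.27164786, 245.94048238],
       [  0.        ,   0.        ,   1.        ]]), 'position': array([1.25895223, 0.15547726, 0.8189264 ]), 'attitude': array([-133.20884802,    1.26574978,  105.72683398])}
top {'mtx': array([[602.58001361,   0.        , 327.25090448],
       [  0.        , 602.58001361, 236.16964864],
       [  0.        ,   0.        ,   1.        ]]), 'position': array([ 0.34646895, -0.10011508,  1.72503843]), 'attitude': array([-173.08818873,    0.50933295,  -90.91487913])}
```

View pics/scene0.png

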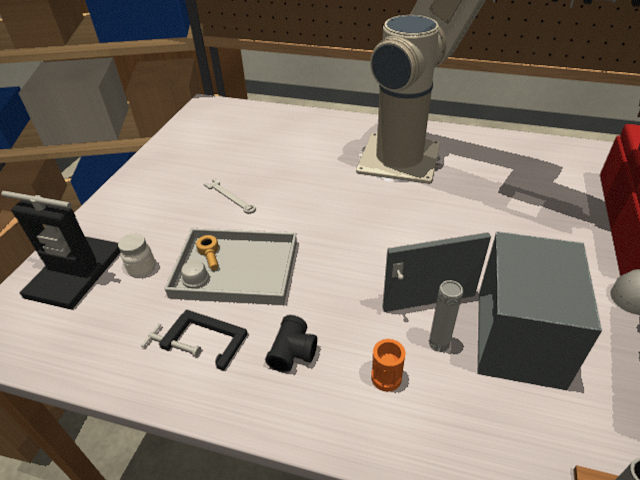

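View pics/top0.png

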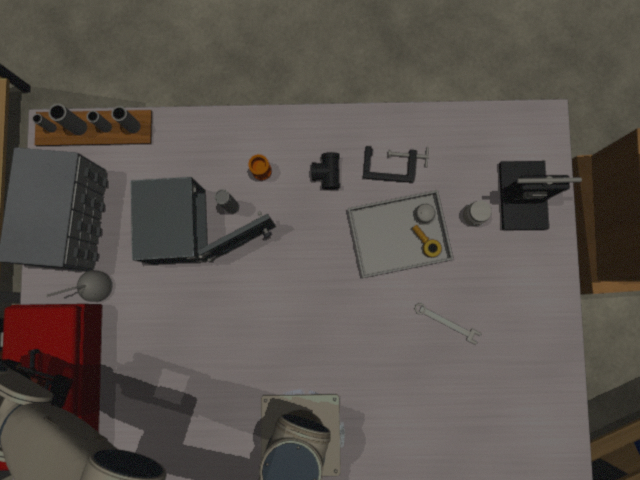

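The pictures show:
- **Cabinet:** top view about (170,220), with its front facing image right. The door's edge runs from (205,258) to (272,218), with the knob on the robot's side.
- **Nipple:** (225,203).
- **Coupling:** (259,167).
- **Tray:** (400,235), with its clear half at image left.

Next I measure with depth and rays.

```bash
cat > h.py <<'E'
import numpy as np,cv2
from scipy.spatial.transform import Rotation as R
def load(n):
    z=np.load(n); return z['p'],z['d'],z['mtx'],z['position'],R.from_euler('xyz',z['attitude'],degrees=True).as_matrix()
def cloud(d,K,t,M):
    v,u=np.mgrid[:d.shape[0],:d.shape[1]]
    c=np.dstack([(u-K[0,2])/K[0,0]*d,(v-K[1,2])/K[1,1]*d,d])
    w=c@M.T+t; w[d==0]=np.nan; return w
def ray(u,v,z,K,t,M):
    r=M@np.array([(u-K[0,2])/K[0,0],(v-K[1,2])/K[1,1],1]); return t+r*(z-t[2])/r[2]
E
python3 - <<'E'
from h import *
for n in("top0.npz","scene0.npz"):
    p,d,K,t,M=load(n);W=cloud(d,K,t,M);X,Y,Z=W[...,0],W[...,1],W[...,2]
    print(n,"table z",np.nanmedian(Z[(abs(X-.5)<.05)&(abs(Y)<.1)]))
    def blobs(lo,hi,roi):
        m=((Z>lo)&(Z<hi)&(X>roi[0])&(X<roi[1])&(Y>roi[2])&(Y<roi[3])).astype(np.uint8)
        k,l,s,c=cv2.connectedComponentsWithStats(m)
        for i in range(1,k):
            if s[i,4]<12: continue
            q=W[l==i][:,:2].astype(np.float32);r=cv2.minAreaRect(q)
            print((lo,hi),s[i].tolist(),"n rect c",np.round(r[0],4),"wh",np.round(r[1],4),"ang",round(r[2],2),"z",np.round(np.median(W[l==i][:,2]),4))
    blobs(.17,.19,(.3,.9,-.0,.6))
    blobs(.155,.17,(.3,.9,-.0,.6))
    blobs(.075,.095,(.3,.9,-.5,.6))
    blobs(.022,.05,(.3,.9,-.5,-.05))
E
python3 - <<'E'
import cv2
p=cv2.imread('pics/top0.png')
cv2.imwrite('pics/topcab.png',cv2.resize(p[140:290,110:310],None,fx=4,fy=4,interpolation=cv2.INTER_CUBIC))
cv2.imwrite('pics/toptray.png',cv2.resize(p[140:290,310:510],None,fx=4,fy=4,interpolation=cv2.INTER_CUBIC))
E
```

```text
top0.npz table z 0.0002200626176143139
(0.17, 0.19) [63, 154, 22, 114, 418] n rect c [0.6134 0.5694] wh [0.0129 0.2991] ang 83.89 z 0.1811
(0.17, 0.19) [131, 177, 64, 84, 4963] n rect c [0.5898 0.3404] wh [0.2126 0.1635] ang 2.36 z 0.1797
(0.17, 0.19) [198, 214, 72, 41, 448] n rect c [0.5434 0.1535] wh [0.0162 0.2041] ang 27.11 z 0.1779
(0.17, 0.19) [66, 309, 7, 8, 17] n rect c [0.3488 0.5743] wh [0.0128 0.016 ] ang 46.64 z 0.1715
(0.17, 0.19) [64, 315, 4, 9, 20] n rect c [0.3326 0.5845] wh [0.0206 0.0089] ang 3.92 z 0.1721
(0.17, 0.19) [68, 321, 7, 9, 23] n rect c [0.3176 0.5717] wh [0.0146 0.0198] ang 70.75 z 0.171
(0.17, 0.19) [59, 323, 7, 9, 29] n rect c [0.3124 0.5926] wh [0.0206 0.0145] ang 0.17 z 0.1713
(0.155, 0.17) [67, 156, 22, 112, 344] n rect c [0.6129 0.5639] wh [0.02   0.2964] ang 83.83 z 0.1613
(0.155, 0.17) [215, 189, 16, 16, 179] n rect c [0.6451 0.1862] wh [0.0396 0.0386] ang 68.14 z 0.1623
(0.155, 0.17) [230, 222, 35, 20, 59] n rect c [0.5524 0.1208] wh [0.003  0.1018] ang 27.67 z 0.1627
(0.155, 0.17) [212, 243, 13, 8, 22] n rect c [0.5143 0.1968] wh [0.0043 0.0368
[... 3202 characters left out ...]
73, 338, 32, 31, 490] n rect c [0.7484 0.105 ] wh [0.0588 0.0551] ang 12.15 z 0.0842
(0.075, 0.095) [485, 341, 99, 26, 680] n rect c [0.6892 0.3494] wh [0.0133 0.1605] ang 0.4 z 0.0852
(0.022, 0.05) [164, 228, 132, 71, 1467] n rect c [ 0.553  -0.2896] wh [0.2073 0.2642] ang 10.48 z 0.0316
(0.022, 0.05) [196, 235, 22, 32, 371] n rect c [ 0.536  -0.3683] wh [0.1052 0.0502] ang 23.22 z 0.0264
(0.022, 0.05) [131, 251, 23, 21, 219] n rect c [ 0.6142 -0.4821] wh [0.0198 0.0594] ang 72.95 z 0.0359
(0.022, 0.05) [181, 260, 26, 23, 457] n rect c [ 0.6136 -0.3606] wh [0.0521 0.052 ] ang 75.0 z 0.0422
(0.022, 0.05) [265, 315, 46, 53, 1053] n rect c [ 0.7382 -0.0862] wh [0.1022 0.0718] ang 0.64 z 0.0446
```

View pics/topcab.png

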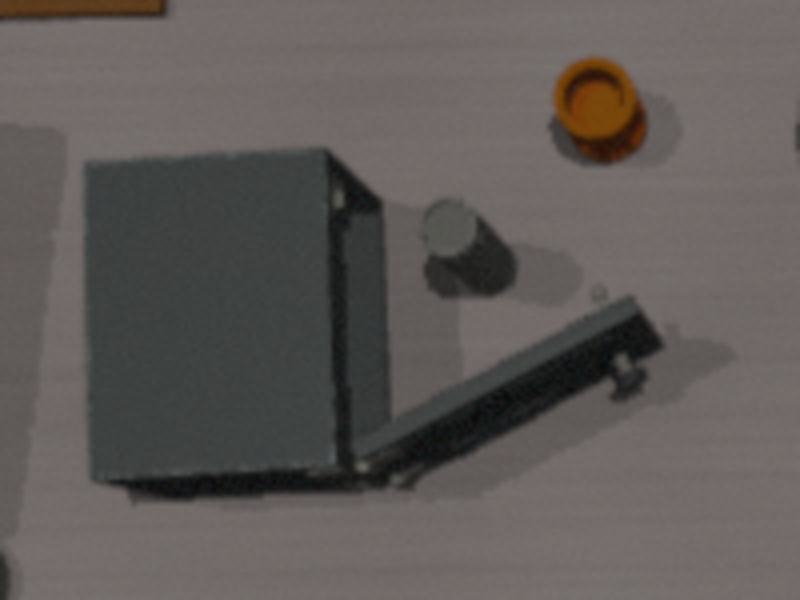

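View pics/toptray.png

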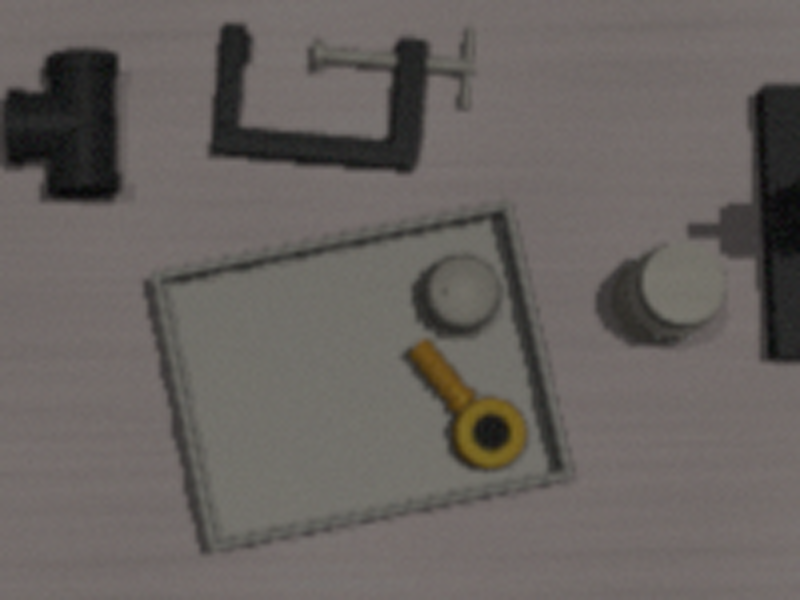

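```bash
cat >> h.py <<'E'
def go(st,tgt,jaw_deg=None):
    """total tool-frame shift, turn about tool x to put jaw axis along jaw_deg (mod 180)"""
    M=R.from_euler('xyz',st['orientation'],degrees=True).as_matrix()
    print("tool x",M[:,0].round(3),"y",M[:,1].round(3),"pos",st['ee_pos'].round(4))
    sh=M.T@(np.array(tgt)-st['ee_pos']); print("shift first (tool axes)",sh.round(4))
    if jaw_deg is not None:
        a=np.degrees(np.arctan2(M[1,1],M[0,1]))
        for k in(jaw_deg,jaw_deg+180):
            dw=(k-a+180)%360-180
            print("turn about tool x for jaw",k,"=",round(-np.radians(dw),3),"rad")
E
python3 - <<'E'
from h import *; from plant import robot
go(robot.state(),(.645,.189,.26),0)
E
```

```text
tool x [-0.    -0.001 -1.   ] y [ 0.299  0.954 -0.001] pos [0.1868 0.5959 0.222 ]
shift first (tool axes) [-0.0377 -0.2512  0.5589]
turn about tool x for jaw 0 = 1.267 rad
turn about tool x for jaw 180 = -1.875 rad
```

Emit:
carry_out(
  increments=[
    [[-0.03, 0, 0], [0, 0, 0], 1],
    [[-0.03, 0, 0], [0, 0, 0], 1],
    [[0, -0.018, 0.04], [0, 0, 0], 1],
    [[0, -0.018, 0.04], [0, 0, 0], 1],
    [[0, -0.018, 0.04], [0, 0, 0], 1],
    [[0, -0.018, 0.04], [0, 0, 0], 1],
    [[0, -0.018, 0.04], [0, 0, 0], 1],
    [[0, -0.018, 0.04], [0, 0, 0], 1],
    [[0, -0.018, 0.04], [0, 0, 0], 1],
    [[0, -0.018, 0.04], [0, 0, 0], 1],
    [[0, -0.018, 0.04], [0, 0, 0], 1],
    [[0, -0.018, 0.04], [0, 0, 0], 1],
    [[0, -0.018, 0.04], [0, 0, 0], 1],
    [[0, -0.018, 0.04], [0, 0, 0], 1],
    [[0, -0.018, 0.04], [0, 0, 0], 1],
    [[0, -0.018, 0.04], [0, 0, 0], 1],
  ],
)

```text
clock: 1.7
ee_pos: [0.6468, 0.1869, 0.2822]
orientation: [-154.3, 90.0, -171.7]
contact_force: [0.2, 1.3, -0.2]
opening: 0.999
```

Emit:
carry_out(
  increments=[
    [[0, 0, 0], [0.14, 0, 0], 1],
    [[0, 0, 0], [0.14, 0, 0], 1],
    [[0, 0, 0], [0.14, 0, 0], 1],
    [[0, 0, 0], [0.14, 0, 0], 1],
    [[0, 0, 0], [0.14, 0, 0], 1],
    [[0, 0, 0], [0.14, 0, 0], 1],
    [[0, 0, 0], [0.14, 0, 0], 1],
    [[0, 0, 0], [0.14, 0, 0], 1],
    [[0, 0, 0], [0.14, 0, 0], 1],
    [[0, 0, 0], [0, 0, 0], 1],
    [[0, 0, 0], [0, 0, 0], 1],
  ],
)

```text
clock: 2.8
ee_pos: [0.6457, 0.1883, 0.2823]
orientation: [-73.7, 90.0, -163.0]
contact_force: [-0.1, 0.6, 0.9]
opening: 1.003
```

```bash
python3 - <<'E'
from h import *; from plant import robot
s=robot.state();print(s['clock'],s['joint_positions'].round(1),s['contact_force'].round(1))
go(s,(.645,.189,.116),0)
c=robot.calibration("wrist");print(c)
p,d=robot.snapshot("wrist");cv2.imwrite("pics/w1.png",p[:,:,::-1]);np.savez("w1.npz",p=p,d=d,**{k:np.array(v) for k,v in c.items()})
p,d,K,t,M=load("w1.npz");W=cloud(d,K,t,M);X,Y,Z=W[...,0],W[...,1],W[...,2]
m=((Z>.155)&(Z<.172)&(abs(X-.645)<.06)&(abs(Y-.189)<.05)).astype(np.uint8)
q=W[m>0][:,:2].astype(np.float32);print(len(q),cv2.minAreaRect(q),np.median(W[m>0][:,2]) if len(q) else 0)
E
```

```text
2.8 [15.2 25.1 83.8 -0.  71.2 14.6] [-0.1  0.6  0.9]
tool x [-0.001 -0.    -1.   ] y [ 1.     0.011 -0.001] pos [0.6457 0.1883 0.2823]
shift first (tool axes) [ 0.1663 -0.0006 -0.0007]
turn about tool x for jaw 0 = 0.011 rad
turn about tool x for jaw 180 = -3.131 rad
{'mtx': array([[394.71920576,   0.        , 320.60028227],
       [  0.        , 394.71920576, 239.58429969],
       [  0.        ,   0.        ,   1.        ]]), 'position': array([0.64589544, 0.25912394, 0.44388193]), 'attitude': array([1.65201296e+02, 5.04371931e-02, 5.32269466e-01])}
2423 ((0.6440394520759583, 0.19337226450443268), (0.04011568799614906, 0.04067472368478775), 88.56766510009766) 0.16103014874394417
```

View pics/w1.png

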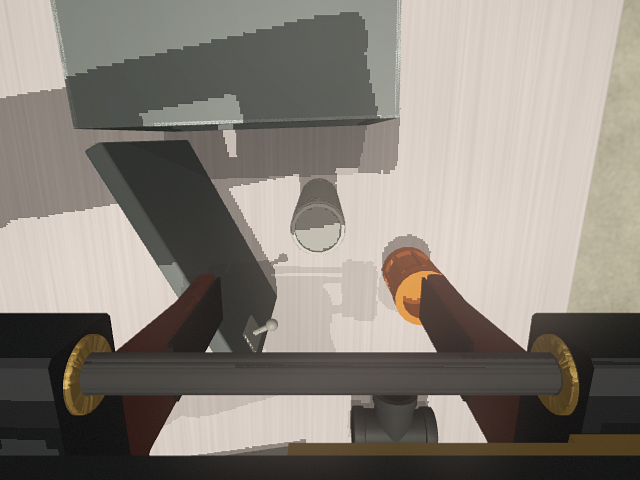

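Wrist view: the nipple's rim is at (318,229), centred between the open fingers. The ray gives (0.644, 0.193), which agrees with the scene camera to 2 mm. I'll descend and grip.

Emit:
carry_out(
  increments=[
    [[0.03, -0.001, -0.003], [0, 0, 0], 1],
    [[0.03, 0, 0], [0, 0, 0], 1],
    [[0.03, 0, 0], [0, 0, 0], 1],
    [[0.03, 0, 0], [0, 0, 0], 1],
    [[0.025, 0, 0], [0, 0, 0], 1],
    [[0.021, 0, 0], [0, 0, 0], 1],
    [[0, 0, 0], [0, 0, 0], 1],
    [[0, 0, 0], [0, 0, 0], 1],
  ],
)

```text
clock: 3.65
ee_pos: [0.645, 0.1914, 0.1168]
orientation: [-77.0, 90.0, -166.5]
contact_force: [0.1, -0.0, 0.8]
opening: 1.002
```

Emit:
carry_out(
  increments=[
    [[0, 0, 0], [0, 0, 0], 0],
    [[0, 0, 0], [0, 0, 0], 0],
    [[0, 0, 0], [0, 0, 0], 0],
    [[0, 0, 0], [0, 0, 0], 0],
    [[0, 0, 0], [0, 0, 0], 0],
    [[0, 0, 0], [0, 0, 0], 0],
    [[0, 0, 0], [0, 0, 0], 0],
    [[0, 0, 0], [0, 0, 0], 0],
    [[0, 0, 0], [0, 0, 0], 0],
    [[0, 0, 0], [0, 0, 0], 0],
    [[0, 0, 0], [0, 0, 0], 0],
    [[0, 0, 0], [0, 0, 0], 0],
  ],
)

```text
clock: 4.85
ee_pos: [0.6447, 0.1914, 0.1167]
orientation: [-87.7, 90.0, -177.3]
contact_force: [-1.6, -0.5, 2.3]
opening: 0.476
```

```bash
python3 - <<'E'
from h import *; from plant import robot
s=robot.state();print(s['clock'],s['contact_force'].round(1),s['opening']*88)
go(s,(.543,-.228,.32))
p,d=robot.snapshot("wrist");cv2.imwrite("pics/w2.png",p[:,:,::-1])
E
```

```text
4.85 [-1.6 -0.5  2.3] 41.9296183845565
tool x [-0. -0. -1.] y [ 1.     0.007 -0.   ] pos [0.6447 0.1914 0.1167]
shift first (tool axes) [-0.2032 -0.1047  0.4187]
```

View pics/w2.png

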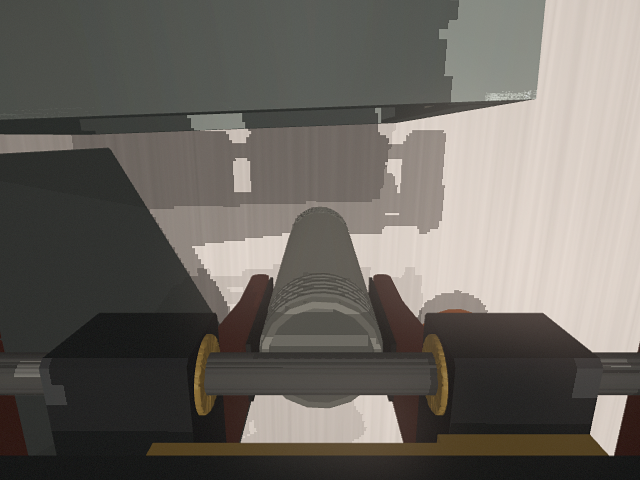

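Gripped: the nipple at (320,310) sits between the pads and the opening reads 41.9 mm. Lifting clear of everything, then carrying it over the tray.

Emit:
carry_out(
  increments=[
    [[-0.01, 0, 0], [0, 0, 0], 0],
    [[-0.02, 0, 0], [0, 0, 0], 0],
    [[-0.03, 0, 0], [0, 0, 0], 0],
    [[-0.03, 0, 0], [0, 0, 0], 0],
    [[-0.03, 0, 0], [0, 0, 0], 0],
    [[-0.03, 0, 0], [0, 0, 0], 0],
    [[-0.03, 0, 0], [0, 0, 0], 0],
    [[-0.02, 0, 0], [0, 0, 0], 0],
    [[-0.01, 0, 0], [0, 0, 0], 0],
    [[0, 0, 0], [0, 0, 0], 0],
    [[0, 0, 0], [0, 0, 0], 0],
  ],
)

```text
clock: 6.0
ee_pos: [0.6442, 0.1911, 0.3252]
orientation: [-73.6, 89.9, -163.2]
contact_force: [0.5, 0.4, -6.2]
opening: 0.478
```

Emit:
carry_out(
  increments=[
    [[0, -0.002, 0.01], [0, 0, 0], 0],
    [[0, -0.005, 0.02], [0, 0, 0], 0],
    [[0, -0.007, 0.028], [0, 0, 0], 0],
    [[0, -0.007, 0.028], [0, 0, 0], 0],
    [[0, -0.007, 0.028], [0, 0, 0], 0],
    [[0, -0.007, 0.028], [0, 0, 0], 0],
    [[0, -0.007, 0.028], [0, 0, 0], 0],
    [[0, -0.007, 0.028], [0, 0, 0], 0],
    [[0, -0.007, 0.028], [0, 0, 0], 0],
    [[0, -0.007, 0.028], [0, 0, 0], 0],
    [[0, -0.007, 0.028], [0, 0, 0], 0],
    [[0, -0.007, 0.028], [0, 0, 0], 0],
    [[0, -0.007, 0.028], [0, 0, 0], 0],
    [[0, -0.007, 0.028], [0, 0, 0], 0],
    [[0, -0.007, 0.028], [0, 0, 0], 0],
    [[0, -0.005, 0.02], [0, 0, 0], 0],
    [[0, -0.002, 0.01], [0, 0, 0], 0],
    [[0, 0, 0], [0, 0, 0], 0],
    [[0, 0, 0], [0, 0, 0], 0],
  ],
)

```text
clock: 7.9
ee_pos: [0.5424, -0.2331, 0.3264]
orientation: [-147.1, 90.0, 123.3]
contact_force: [-0.3, 0.9, -5.3]
opening: 0.473
```

```bash
python3 - <<'E'
from h import *; from plant import robot
s=robot.state();print(s['clock'],s['contact_force'].round(1),s['opening']*88)
go(s,(.542,-.227,.1207))
p,d=robot.snapshot("scene");cv2.imwrite("pics/s3.png",p[:,:,::-1])
p,d=robot.snapshot("wrist");cv2.imwrite("pics/w3.png",p[:,:,::-1])
E
```

```text
7.9 [-0.3  0.9 -5.3] 41.6034783762897
tool x [-0.     0.001 -1.   ] y [ 1.     0.006 -0.   ] pos [ 0.5424 -0.2331  0.3264]
shift first (tool axes) [ 0.2057 -0.0003 -0.0059]
```

View pics/s3.png

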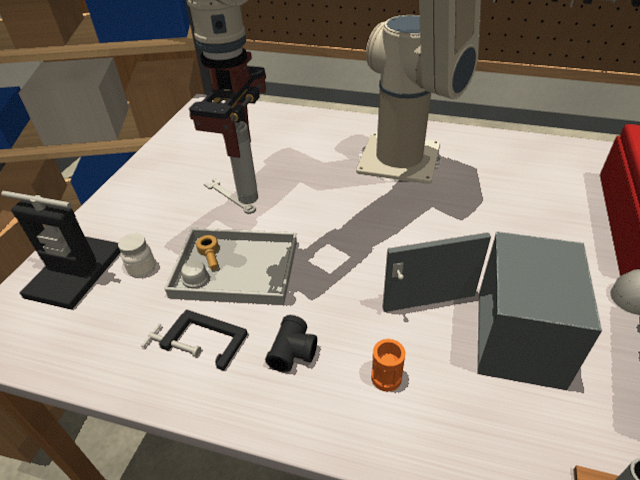

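View pics/w3.png

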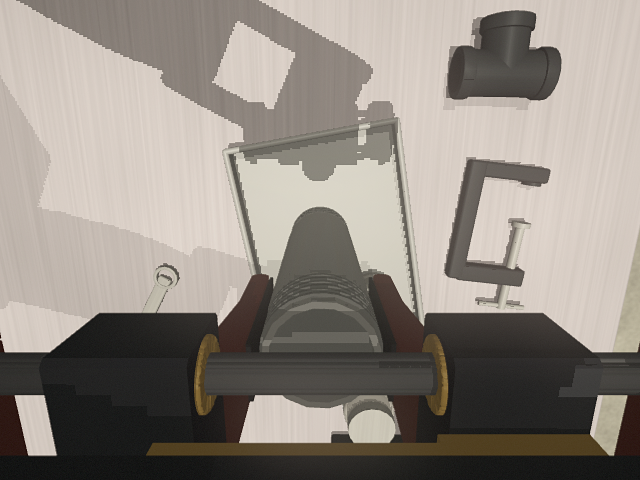

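The nipple hangs plumb at (243,165) in the scene view, above the tray's clear half. Nothing else has moved. Lowering now.

Emit:
carry_out(
  increments=[
    [[0.015, 0, -0.003], [0, 0, 0], 0],
    [[0.03, 0, -0.003], [0, 0, 0], 0],
    [[0.03, 0, 0], [0, 0, 0], 0],
    [[0.03, 0, 0], [0, 0, 0], 0],
    [[0.03, 0, 0], [0, 0, 0], 0],
    [[0.03, 0, 0], [0, 0, 0], 0],
    [[0.015, 0, 0], [0, 0, 0], 0],
    [[0.01, 0, 0], [0, 0, 0], 0],
    [[0.005, 0, 0], [0, 0, 0], 0],
    [[0.003, 0, 0], [0, 0, 0], 0],
    [[0, 0, 0], [0, 0, 0], 0],
    [[0, 0, 0], [0, 0, 0], 0],
  ],
)

```text
clock: 9.2
ee_pos: [0.5434, -0.2276, 0.1297]
orientation: [65.5, 89.9, -24.1]
contact_force: [1.2, -0.4, -5.8]
opening: 0.475
```

Emit:
carry_out(
  increments=[
    [[0.002, 0, 0], [0, 0, 0], 0],
    [[0.002, 0, 0], [0, 0, 0], 0],
    [[0.001, 0, 0], [0, 0, 0], 0],
    [[0.001, 0, 0], [0, 0, 0], 0],
    [[0, 0, 0], [0, 0, 0], 0],
  ],
)

```text
clock: 9.7
ee_pos: [0.5427, -0.2273, 0.1225]
orientation: [-111.6, 90.0, 158.8]
contact_force: [0.1, -0.6, -5.6]
opening: 0.476
```

Emit:
carry_out(
  increments=[
    [[0.001, 0, 0], [0, 0, 0], 0],
    [[0, 0, 0], [0, 0, 0], 0],
    [[0.001, 0, 0], [0, 0, 0], 0],
    [[0, 0, 0], [0, 0, 0], 0],
  ],
)

```text
clock: 10.1
ee_pos: [0.5429, -0.2274, 0.1207]
orientation: [60.9, 90.0, -28.7]
contact_force: [0.0, 0.1, -5.3]
opening: 0.474
```

Emit:
carry_out(
  increments=[
    [[0.001, 0, 0], [0, 0, 0], 0],
    [[0, 0, 0], [0, 0, 0], 0],
    [[0, 0, 0], [0, 0, 0], 0],
  ],
)

```text
clock: 10.4
ee_pos: [0.543, -0.2275, 0.1207]
orientation: [55.8, 90.0, -33.8]
contact_force: [-1.8, 1.2, 4.7]
opening: 0.474
```

Contact is made: fz went from −5 to +5 N. Releasing, and waiting before I rise.

Emit:
carry_out(
  increments=[
    [[0, 0, 0], [0, 0, 0], 1],
    [[0, 0, 0], [0, 0, 0], 1],
    [[0, 0, 0], [0, 0, 0], 1],
    [[0, 0, 0], [0, 0, 0], 1],
    [[0, 0, 0], [0, 0, 0], 1],
    [[0, 0, 0], [0, 0, 0], 1],
    [[0, 0, 0], [0, 0, 0], 1],
    [[0, 0, 0], [0, 0, 0], 1],
  ],
)

```text
clock: 11.2
ee_pos: [0.5428, -0.2273, 0.1197]
orientation: [74.2, 90.0, -15.4]
contact_force: [0.4, -0.5, 0.0]
opening: 1.0
```

Emit:
carry_out(
  increments=[
    [[-0.01, 0, 0], [0, 0, 0], 1],
    [[-0.03, 0, 0], [0, 0, 0], 1],
    [[-0.03, 0, 0], [0, 0, 0], 1],
    [[-0.03, 0, 0], [0, 0, 0], 1],
    [[-0.03, 0, 0], [0, 0, 0], 1],
    [[-0.02, 0, 0], [0, 0, 0], 1],
    [[0, 0, 0], [0, 0, 0], 0],
    [[0, 0, 0], [0, 0, 0], 0],
    [[0, 0, 0], [0, 0, 0], 0],
  ],
)

```text
clock: 12.1
ee_pos: [0.542, -0.227, 0.2683]
orientation: [-113.9, 89.9, 156.5]
contact_force: [-0.2, 0.5, -0.5]
opening: 0.763
```

```bash
cat >>h.py <<'E'
H=np.array([.489,.245])
def path(th_deg,off,rad=.17):
    # th = door opening angle; off = distance of tool axis in front of outer face
    a=np.radians(2.4-th_deg); u=np.array([np.cos(a),np.sin(a)]); n=np.array([np.sin(a),-np.cos(a)]) # outward
    return H+rad*u+off*n
E
python3 - <<'E'
from h import *; from plant import robot
s=robot.state();print(s['clock'],s['contact_force'].round(1),s['opening']*88)
p,d=robot.snapshot("scene");cv2.imwrite("pics/s4.png",p[:,:,::-1])
c=robot.calibration("scene");np.savez("s4.npz",p=p,d=d,**{k:np.array(v) for k,v in c.items()})
p,d,K,t,M=load("s4.npz");W=cloud(d,K,t,M)
for lo,hi,nm in((.16,.175,"nipple top"),(.06,.1,"nipple mid"),(.01,.022,"low")):
    m=(W[...,2]>lo)&(W[...,2]<hi)&(abs(W[...,0]-.54)<.035)&(abs(W[...,1]+.228)<.035)
    q=W[m][:,:2].astype(np.float32);print(nm,len(q),cv2.minAreaRect(q) if len(q)>3 else '')
print(path(65.4,.03),path(65.4,.06))
go(s,(*path(65.4,.07),.27),2.4-65.4)
E
```

```text
12.1 [-0.2  0.5 -0.5] 67.1818472453573
nipple top 244 ((0.5425415635108948, -0.22557777166366577), (0.04316288232803345, 0.039038848131895065), 17.225631713867188)
nipple mid 254 ((0.5515453815460205, -0.2202317714691162), (0.02219559997320175, 0.04197029769420624), 34.471561431884766)
low 71 ((0.5534297823905945, -0.22197628021240234), (0.021424686536192894, 0.04093823954463005), 22.932344436645508)
[0.53944819 0.07990918] [0.51271799 0.06628946]
tool x [-0.002  0.001 -1.   ] y [ 1.     0.007 -0.002] pos [ 0.542  -0.227   0.2683]
shift first (tool axes) [-0.0013 -0.0362 -0.289 ]
turn about tool x for jaw -63.00000000000001 = 1.107 rad
turn about tool x for jaw 117.0 = -2.035 rad
```

View pics/s4.png

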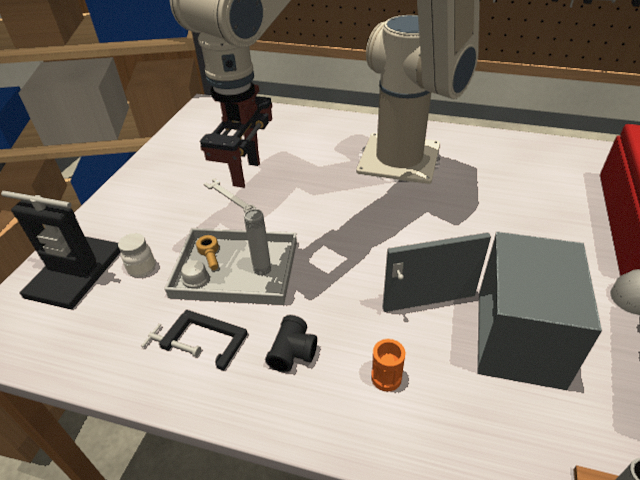

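The nipple stands upright in the tray's clear half, at (258,240), and the other objects have not moved. Now I move to the door's outer face with the fingers shut and the jaw axis along the door.

Emit:
carry_out(
  increments=[
    [[0, -0.0036, -0.029], [0, 0, 0], 0],
    [[0, -0.0036, -0.029], [0, 0, 0], 0],
    [[0, -0.0036, -0.029], [0, 0, 0], 0],
    [[0, -0.0036, -0.029], [0, 0, 0], 0],
    [[0, -0.0036, -0.029], [0, 0, 0], 0],
    [[0, -0.0036, -0.029], [0, 0, 0], 0],
    [[0, -0.0036, -0.029], [0, 0, 0], 0],
    [[0, -0.0036, -0.029], [0, 0, 0], 0],
    [[0, -0.0036, -0.029], [0, 0, 0], 0],
    [[0, -0.0036, -0.029], [0, 0, 0], 0],
    [[0, 0, 0], [0.138, 0, 0], 0],
    [[0, 0, 0], [0.138, 0, 0], 0],
    [[0, 0, 0], [0.138, 0, 0], 0],
    [[0, 0, 0], [0.138, 0, 0], 0],
    [[0, 0, 0], [0.138, 0, 0], 0],
    [[0, 0, 0], [0.138, 0, 0], 0],
    [[0, 0, 0], [0.138, 0, 0], 0],
    [[0, 0, 0], [0.138, 0, 0], 0],
    [[0, 0, 0], [0, 0, 0], 0],
    [[0, 0, 0], [0, 0, 0], 0],
  ],
)

```text
clock: 14.15
ee_pos: [0.5044, 0.0624, 0.2689]
orientation: [-21.0, 89.9, -173.6]
contact_force: [-0.0, -0.4, -0.4]
opening: 0.003
```

```bash
python3 - <<'E'
from h import *; from plant import robot
s=robot.state();print(s['clock'],s['joint_positions'].round(1),s['contact_force'].round(1),s['opening']*88)
go(s,(*path(65.4,.07),.115),-63)
c=robot.calibration("wrist");p,d=robot.snapshot("wrist");cv2.imwrite("pics/w5.png",p[:,:,::-1]);np.savez("w5.npz",p=p,d=d,**{k:np.array(v) for k,v in c.items()})
p,d,K,t,M=load("w5.npz");W=cloud(d,K,t,M)
m=((W[...,2]>.172)&(W[...,2]<.185)&(W[...,1]<.24)&(W[...,0]>.45)).astype(np.uint8)
k,l,st,cc=cv2.connectedComponentsWithStats(m)
for i in range(1,k):
    if st[i,4]>60: print(st[i],cv2.minAreaRect(W[l==i][:,:2].astype(np.float32)))
E
```

```text
14.15 [  5.7  11.2 105.4  -0.   63.5  68.3] [-0.  -0.4 -0.4] 0.2886809315716061
tool x [-0.002 -0.    -1.   ] y [ 0.46  -0.888 -0.001] pos [0.5044 0.0624 0.2689]
shift first (tool axes) [0.1539 0.0004 0.0006]
turn about tool x for jaw -63 = 0.006 rad
turn about tool x for jaw 117 = -3.135 rad
[  60  111  318   24 7385] ((0.5445289015769958, 0.155416339635849), (0.013753529638051987, 0.19660180807113647), 27.272979736328125)
```

View pics/w5.png

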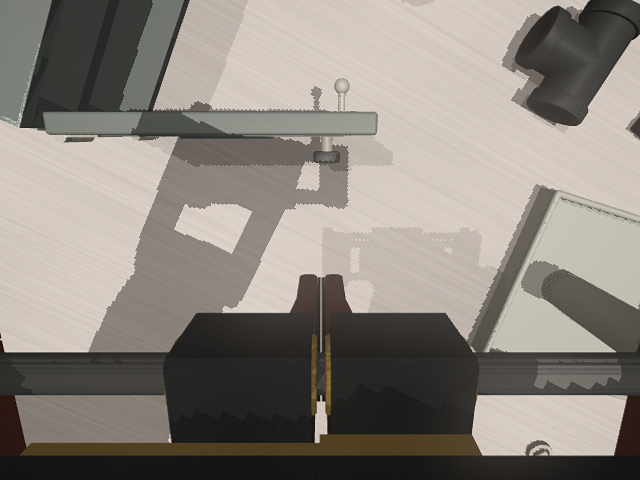

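The wrist view shows the door edge-on from (45,123) to (378,123). The shut fingers are at (320,290), squarely in front of the outer face and above the knob at (326,155). Descending and approaching.

Emit:
carry_out(
  increments=[
    [[0.03, 0, 0], [0, 0, 0], 0],
    [[0.04, 0, 0], [0, 0, 0], 0],
    [[0.04, 0, 0], [0, 0, 0], 0],
    [[0.03, 0, 0], [0, 0, 0], 0],
    [[0.014, 0, 0], [0, 0, 0], 0],
    [[0, 0, -0.015], [0, 0, 0], 0],
    [[0, 0, -0.015], [0, 0, 0], 0],
    [[0, 0, -0.014], [0, 0, 0], 0],
    [[0, 0, -0.01], [0, 0, 0], 0],
    [[0, 0, -0.004], [0, 0, 0], 0],
    [[0, 0, 0], [0, 0, 0], 0],
    [[0, 0, 0], [0, 0, 0], 0],
  ],
)

```text
clock: 15.4
ee_pos: [0.5558, 0.0888, 0.1156]
orientation: [-15.2, 90.0, -168.0]
contact_force: [-0.8, -0.5, 0.5]
opening: 0.006
```

Emit:
carry_out(
  increments=[
    [[0, 0.0004, -0.0102], [-0.06, 0, 0], 0],
    [[0, 0.0004, -0.0102], [-0.06, 0, 0], 0],
    [[0, 0.0004, -0.0102], [-0.06, 0, 0], 0],
    [[0, 0.0004, -0.0102], [-0.06, 0, 0], 0],
    [[0, 0.0004, -0.0102], [-0.06, 0, 0], 0],
    [[0, 0.0004, -0.0102], [-0.06, 0, 0], 0],
    [[0, 0.0004, -0.0102], [-0.06, 0, 0], 0],
    [[0, 0, 0], [0, 0, 0], 0],
    [[0, 0, 0], [0, 0, 0], 0],
  ],
)

```text
clock: 16.3
ee_pos: [0.6137, 0.1295, 0.1156]
orientation: [-33.8, 90.0, -162.7]
contact_force: [0.6, -0.2, -0.0]
opening: 0.005
```

```bash
python3 - <<'E'
from h import *; from plant import robot
s=robot.state();print(s['clock'],s['joint_positions'].round(1),s['contact_force'].round(1))
for th in(41.3,20,0): print(th,path(th,.012),2.4-th)
go(s,(*path(0,.012),.115),2.4)
p,d=robot.snapshot("top");cv2.imwrite("pics/t6.png",cv2.resize(p[120:300,100:340,::-1],None,fx=3,fy=3))
E
```

```text
16.3 [10.8 32.  96.9 -0.  51.2 49.7] [ 0.6 -0.2 -0. ]
41.3 [0.61376578 0.12890736] -38.9
20 [0.64741397 0.18215883] -17.6
0 [0.65935339 0.24012939] 2.4
tool x [-0.001 -0.    -1.   ] y [ 0.779 -0.628 -0.   ] pos [0.6137 0.1295 0.1156]
shift first (tool axes) [ 0.0005 -0.0339 -0.1148]
turn about tool x for jaw 2.4 = -0.72 rad
turn about tool x for jaw 182.4 = 2.421 rad
```

View pics/t6.png

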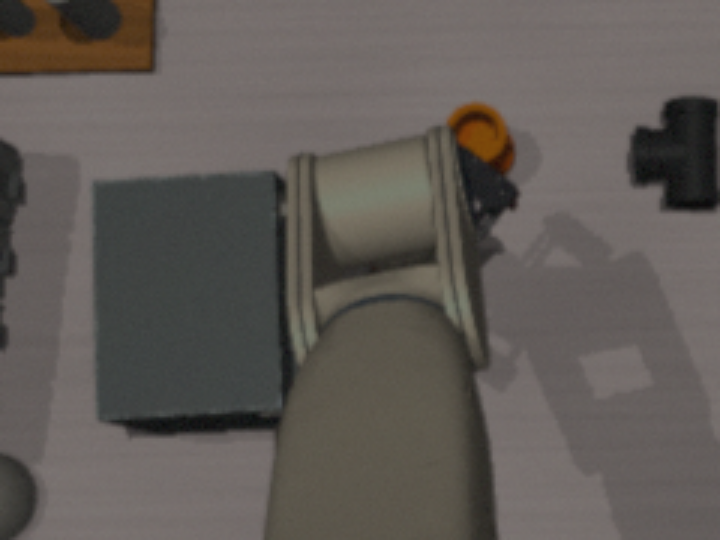

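The arm hides the door in this view, at about (380,230). The tool is on the planned arc with nothing touching it at an unexpected place. Continuing to about 0.12 rad.

Emit:
carry_out(
  increments=[
    [[0, 0.0004, -0.0102], [-0.06, 0, 0], 0],
    [[0, 0.0004, -0.0102], [-0.06, 0, 0], 0],
    [[0, 0.0004, -0.0102], [-0.06, 0, 0], 0],
    [[0, 0.0004, -0.0102], [-0.06, 0, 0], 0],
    [[0, 0.0004, -0.0102], [-0.06, 0, 0], 0],
    [[0, 0.0004, -0.0102], [-0.06, 0, 0], 0],
    [[0, 0.0004, -0.0102], [-0.06, 0, 0], 0],
    [[0, 0.0004, -0.0102], [-0.06, 0, 0], 0],
    [[0, 0.0004, -0.0102], [-0.06, 0, 0], 0],
    [[0, 0.0004, -0.0102], [-0.06, 0, 0], 0],
    [[0, 0, 0], [0, 0, 0], 0],
  ],
)

```text
clock: 17.45
ee_pos: [0.6575, 0.2209, 0.1157]
orientation: [-140.0, 90.0, 125.6]
contact_force: [0.1, -0.3, 0.7]
opening: 0.006
```

Emit:
carry_out(
  increments=[
    [[0, 0, -0.005], [-0.03, 0, 0], 0],
    [[0, 0, -0.005], [-0.03, 0, 0], 0],
    [[0, 0, -0.005], [-0.03, 0, 0], 0],
    [[0, 0, -0.003], [-0.02, 0, 0], 0],
    [[0, 0, 0], [0, 0, 0], 0],
  ],
)

```text
clock: 17.95
ee_pos: [0.6584, 0.2386, 0.1157]
orientation: [-159.3, 90.0, 112.6]
contact_force: [-0.3, 0.1, -0.8]
opening: 0.009
```

```bash
python3 - <<'E'
from h import *; from plant import robot
s=robot.state();print(s['clock'],s['contact_force'].round(1))
go(s,(*path(0,.010),.115),2.4)
p,d=robot.snapshot("wrist");cv2.imwrite("pics/w7.png",p[:,:,::-1])
E
```

```text
17.95 [-0.3  0.1 -0.8]
tool x [-0.  0. -1.] y [ 0.999  0.033 -0.   ] pos [0.6584 0.2386 0.1157]
shift first (tool axes) [ 0.0007  0.001  -0.0035]
turn about tool x for jaw 2.4 = -0.009 rad
turn about tool x for jaw 182.4 = 3.133 rad
```

View pics/w7.png

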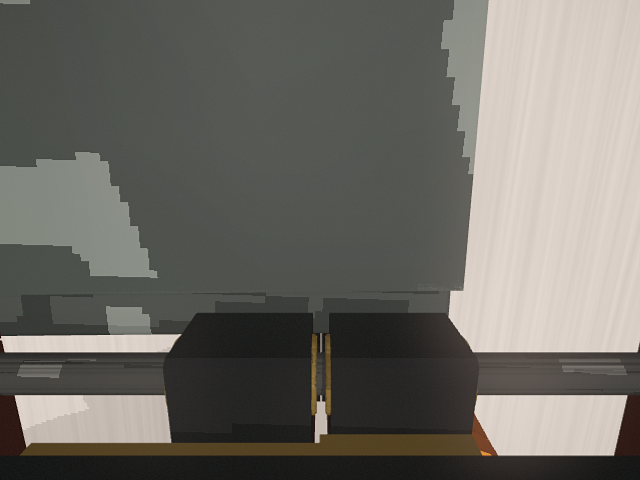

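The door's top strip, around (225,312), lies almost on the cabinet's front. There is no catch force yet, so I push on in 2 mm steps.

Emit:
carry_out(
  increments=[
    [[0, 0, -0.002], [-0.01, 0, 0], 0],
    [[0, 0, -0.002], [0, 0, 0], 0],
    [[0, 0, 0], [0, 0, 0], 0],
  ],
)

```text
clock: 18.3
ee_pos: [0.6582, 0.2427, 0.1157]
orientation: [-34.2, 90.0, -121.7]
contact_force: [-0.0, -1.1, 0.0]
opening: 0.004
```

Emit:
carry_out(
  increments=[
    [[0, 0, -0.002], [0, 0, 0], 0],
    [[0, 0, -0.002], [0, 0, 0], 0],
    [[0, 0, 0], [0, 0, 0], 0],
  ],
)

```text
clock: 18.6
ee_pos: [0.6581, 0.2426, 0.1157]
orientation: [-15.2, 89.7, -102.7]
contact_force: [-0.1, -16.3, 4.4]
opening: 0.003
```

Emit:
carry_out(
  increments=[
    [[0, 0, -0.001], [0, 0, 0], 0],
    [[0, 0, -0.001], [0, 0, 0], 0],
    [[0, 0, 0], [0, 0, 0], 0],
  ],
)

```text
clock: 18.9
ee_pos: [0.6581, 0.2426, 0.1157]
orientation: [-14.9, 89.5, -102.5]
contact_force: [-0.3, -25.0, 5.3]
opening: 0.006
```

```bash
python3 - <<'E'
from h import *; from plant import robot
s=robot.state();print(s['clock'],s['contact_force'].round(1),s['moment'].round(2))
c=robot.calibration("wrist");p,d=robot.snapshot("wrist");cv2.imwrite("pics/w8.png",p[:,:,::-1]);np.savez("w8.npz",p=p,d=d,**{k:np.array(v) for k,v in c.items()})
p,d,K,t,M=load("w8.npz");W=cloud(d,K,t,M)
for x in np.arange(.5,.70,.02):
    m=(abs(W[...,0]-x)<.004)&(W[...,2]>.172)&(W[...,2]<.186)
    y=np.sort(W[m][:,1]); z=W[m]
    print(round(x,2),len(y),y[:1].round(4), [ (round(lo,3),round(float(np.median(z[(z[:,1]>=lo)&(z[:,1]<lo+.003)][:,2])),4)) for lo in np.arange(.245,.275,.003) if ((z[:,1]>=lo)&(z[:,1]<lo+.003)).any()])
E
```

```text
18.9 [ -0.3 -25.    5.3] [-3.09  0.    0.06]
0.5 0 [] []
0.52 0 [] []
0.54 0 [] []
0.56 0 [] []
0.58 7106 [0.2522] [(np.float64(0.251), 0.1773), (np.float64(0.254), 0.1776), (np.float64(0.257), 0.1775), (np.float64(0.26), 0.1776), (np.float64(0.263), 0.1777), (np.float64(0.266), 0.1795), (np.float64(0.269), 0.1796), (np.float64(0.272), 0.1796), (np.float64(0.275), 0.1796)]
0.6 11238 [0.2532] [(np.float64(0.251), 0.1768), (np.float64(0.254), 0.1775), (np.float64(0.257), 0.1776), (np.float64(0.26), 0.1775), (np.float64(0.263), 0.1775), (np.float64(0.266), 0.1796), (np.float64(0.269), 0.1796), (np.float64(0.272), 0.1796), (np.float64(0.275), 0.1796)]
0.62 10804 [0.2545] [(np.float64(0.254), 0.1775), (np.float64(0.257), 0.1774), (np.float64(0.26), 0.1776), (np.float64(0.263), 0.1775), (np.float64(0.266), 0.1792), (np.float64(0.269), 0.1795), (np.float64(0.272), 0.1796), (np.float64(0.275), 0.1796)]
0.64 10331 [0.2659] [(np.float64(0.263), 0.177), (np.float64(0.266), 0.1777), (np.float64(0.269), 0.1795), (np.float64(0.272), 0.1796), (np.float64(0.275), 0.1796)]
0.66 10805 [0.235] [(np.float64(0.251), 0.1723), (np.float64(0.254), 0.1771), (np.float64(0.257), 0.1776), (np.float64(0.26), 0.1775), (np.float64(0.263), 0.1775), (np.float64(0.266), 0.1775), (np.float64(0.269), 0.1795), (np.float64(0.272), 0.1796), (np.float64(0.275), 0.1795)]
0.68 10332 [0.2675] [(np.float64(0.266), 0.1774), (np.float64(0.269), 0.1794), (np.float64(0.272), 0.1795), (np.float64(0.275), 0.1796)]
```

View pics/w8.png

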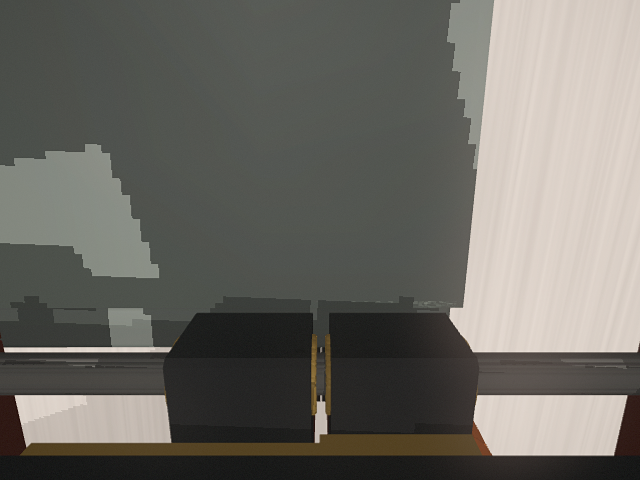

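At 25 N with no further motion, the door sits against its stop. At x=0.58–0.62 its outer face runs parallel to the cabinet's front, 14 mm out. I'll back off, retreat up and away, then check that it stays shut.

Emit:
carry_out(
  increments=[
    [[0, 0, 0.006], [0, 0, 0], 0],
    [[0, 0, 0.01], [0, 0, 0], 0],
    [[0, 0, 0.03], [0, 0, 0], 0],
    [[0, 0, 0.03], [0, 0, 0], 0],
    [[0, 0, 0.02], [0, 0, 0], 0],
    [[-0.03, 0, 0], [0, 0, 0], 0],
    [[-0.04, 0, 0], [0, 0, 0], 0],
    [[-0.04, 0, 0], [0, 0, 0], 0],
    [[-0.04, 0, 0], [0, 0, 0], 0],
    [[0, -0.01, 0.04], [0, 0, 0], 0],
    [[0, -0.01, 0.04], [0, 0, 0], 0],
    [[0, -0.01, 0.04], [0, 0, 0], 0],
    [[0, -0.01, 0.04], [0, 0, 0], 0],
    [[0, 0, 0], [0, 0, 0], 0],
    [[0, 0, 0], [0, 0, 0], 0],
  ],
)

```text
clock: 20.45
ee_pos: [0.6291, -0.0096, 0.2659]
orientation: [140.6, 90.0, 52.9]
contact_force: [-0.3, 1.0, -0.8]
opening: 0.004
```

```bash
python3 - <<'E'
from h import *; from plant import robot
s=robot.state();print(s['clock'],s['contact_force'].round(1),s['ee_pos'].round(3))
for n in("scene","top"):
    c=robot.calibration(n);p,d=robot.snapshot(n);np.savez(n+"9.npz",p=p,d=d,**{k:np.array(v) for k,v in c.items()})
    cv2.imwrite(f"pics/{n}9.png",p[:,:,::-1])
    p,d,K,t,M=load(n+"9.npz");W=cloud(d,K,t,M)
    q=[]
    xs=np.arange(.5,.69,.01)
    for x in xs:
        m=(abs(W[...,0]-x)<.006)&(W[...,2]>.172)&(W[...,2]<.186)&(W[...,1]<.3)
        q.append(W[m][:,1].min() if m.any() else np.nan)
    q=np.array(q);k=~np.isnan(q);print(n,q.round(4),"slope deg",np.degrees(np.arctan(np.polyfit(xs[k],q[k],1)[0])))
    m=((W[...,2]>.172)&(W[...,2]<.186)&(W[...,1]<.45)&(W[...,0]>.46)&(W[...,0]<.72)&(W[...,1]>.2)).astype(np.uint8)
    kk,l,st,cc=cv2.connectedComponentsWithStats(m)
    i=1+np.argmax(st[1:,4]);print(cv2.minAreaRect(W[l==i][:,:2].astype(np.float32)))
E
```

```text
20.45 [-0.3  1.  -0.8] [ 0.629 -0.01   0.266]
scene [ 0.2468  0.2476  0.2479  0.2484  0.2489  0.2492  0.2497  0.2501  0.2508
  0.2508  0.2516  0.2517  0.2525  0.2529 -0.5911 -0.5911 -0.5899 -0.5916
 -0.7118] slope deg -79.3856923841036
((0.5860810279846191, 0.33808109164237976), (0.2158937305212021, 0.17457902431488037), 2.5527286529541016)
top [ 0.2416  0.2412  0.2427 -0.2391 -0.2496 -0.2446 -0.2446  0.2457  0.245
  0.2458  0.2461  0.2467  0.2467  0.2477 -0.71   -0.6552 -0.5929  0.2499
 -0.594 ] slope deg -68.74275499723348
((0.5898734927177429, 0.33374452590942383), (0.21213878691196442, 0.17742116749286652), 2.731752872467041)
```

View pics/scene9.png

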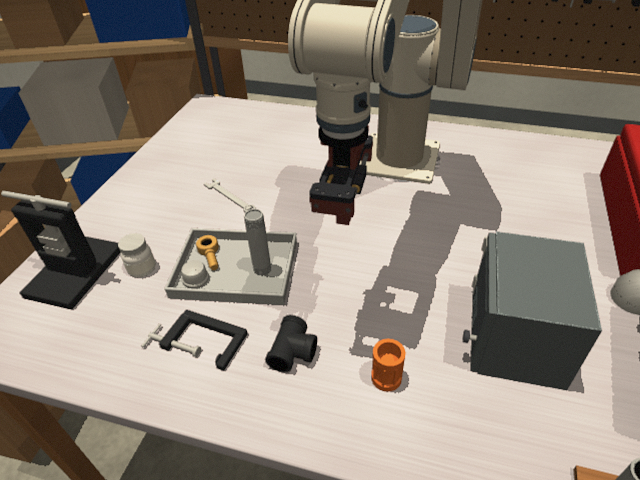

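View pics/top9.png

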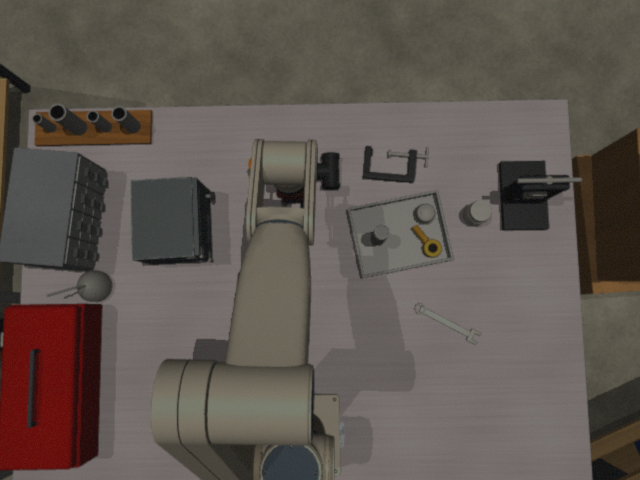

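The door edge's slope is 2.7° (0.047), against 2.4–2.6° for the cabinet. The cabinet and door together are 175–177 mm deep, against 174 mm nominal. So the door is shut and holding, and the nipple is upright in the tray. Handing in.

```bash
python3 -c "
from plant import robot
print(robot.sign_off())"
```

```text
the job is handed in; nothing more can be done
None
```

The nipple stands upright in the clear half of the fittings tray, and the cabinet door is pushed shut. I handed the job in at about 20.6 s on the clock, with the gripper clear of everything.

- **Nipple:** I gripped it at an opening of 41.9 mm, lifted it over everything and set it down until contact showed on the force reading. Afterwards its top measured (0.543, −0.226), within about 2 mm of the tray's clear-half centre.
- **Door:** I pushed the bare face with the shut fingers to a hard stop, where it held at 25 N without moving further. I did not see the catch snap as a separate force peak.
- **Shut check:** After I backed off, the scene camera showed the door's face in line with the cabinet front, at 2.7° against 2.4–2.6°. Cabinet and door together measured 175–177 mm deep, against 174 mm nominal. I judge it shut and caught, but I did not test it by pulling.
- **Other objects:** None looked moved in the last pictures. In the top view the arm hid most of the coupling, so I checked that one in the scene view only.
- **Disagreement:** The top and scene cameras differed by about 5 mm in y. I leaned towards the scene camera because the wrist camera agreed with it.

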